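# Take the dried rings out of the drying cabinet and hold their carrier level

## Robot

A 6-joint arm with a two-finger parallel gripper is mounted at the origin on a cart in front of the work surface, level with it; the furniture and walls round the work are solid. World frame = base frame: x ahead of the robot, y to its left, z up, the work surface at z = 0. Lengths are in m, angles in rad, forces in N, time in s.
With the tool pointing down it reaches from about 0.325 to 0.925 m from the base axis. Payload 3.1 kg.
Tool frame: the origin (TCP) lies at the centre of the arm's flange, where the gripper is bolted on; the fingertips stand 173 mm ahead of it and the grasp point (between the pads) lies 155 mm ahead of it; z points along the fingers, y is the direction in which the jaws open and shut (so a half turn about z gives the same grasp; the last joint's range is limited). The gripper opens to 85 mm and grips with 20 to 120 N. Pads are 22 mm wide; open, the fingers measure 114 mm over their backs; the gripper's body (76 mm by 85 mm) begins 54 mm behind the grasp point. The pads swing forward as they close: fully open they stand 13 mm farther back than shut.
Start: joints at [1.018, 0.217, 1.613, -0, 1.311, -0.112], TCP at [0.267, 0.565, 0.405] pointing down, gripper open.
Joint ranges: [-2.75, 2.75], [-0.78, 2.1], [0.31, 2.55], [-1.13, 4.27], [0.13, 2.63], [-2.58, 2.58]. Speed limits (rad/s): [2.79, 2.79, 3.14, 3.14, 3.14, 3.14].

## Interface

Orientations are given as a rotation vector (axis times angle).
In Python, from cell import manip gives the robot as it stands. The module is installed in compiled form; this text tells all that it offers.
- The arm moves only by the tool apply_moves, never from a script. Its argument "increments" is a list of rows, each an object of numbers: "dx", "dy", "dz": the shift along the tool's x, y, z in cm; "turn": the turn about the tool's z in degrees; "jaw": the opening, from -1 (shut) to 1 (fully open). A call has exactly 8 rows; each row shifts and turns the commanded pose from where the row before left it, along the tool's axes as they then stand; what a row does not reach is not made up. A row lasts 1/10 s, in which the tool goes at most 50 mm and 8.59 degrees, less where a joint would pass 70% of its speed; a pose out of reach is approached as far as the arm can. A call with a gripper value outside its range is refused whole. The fingers move at their own pace and stop on an object; "force" is the grip in N (left out, the last holds). Time passes only in rows, so rows that do not move let the fingers close, or fill a call up. It gives the time, the measured TCP pose, the force and the opening at its end, in the units of the state.
- manip.state(): the state, without advancing time (a new reading comes with each control period).
- manip.capture(name): name is "scene" or "top" or "wrist"; returns (picture, depth): 420x560x3 uint8, red, green, blue; 420x560 float32, m along the optical axis (not along the pixel's ray), 0 where there is no reading.
- manip.camera_info(name): a dict with "fx", "fy", "cx", "cy" (pixels), "position" and "attitude" of the camera in the world. Camera axes: x right, y down, z forward; pixel columns grow to the right and rows downward; lengths in m; the calibration is good to about 2 mm. A picture is of the moment at which its call begins: read the wrist's pose just before it. camera_info takes no time and is no camera call; for the wrist camera it gives the pose at the moment of the call.
- manip.finish_job(): hands the job in, once; it reports no verdict.
Trained networks look in the newest picture that a camera, given by its name, has taken for a name from the list of things; names that differ only in an ending like _2 or _b are one class to them, and where a whole thing is asked for, a point or a joint stands for the part that bears it (a point fixed in the world has none). Each returns a list of dicts, best first, with "confidence" (0 to 1); they miss things now and then, are a little off and sometimes report something else, mostly with a low value. They report only what shows in the picture. A call takes as long as a camera call.
- manip.find_in(thing, camera): "at" ([column, row] in pixels, amid what is visible of it).
The state is a dict: "time_s": time; "qpos": joint angles; "joint_velocities": joint speeds; "tau": joint torques, N m; "eef_pos": TCP position; "tool_rot": TCP orientation; "contact_force": force on the tool from outside, world axes, zero at the start; "ft_torque": the same for the moment, N m; "finger_gap": finger opening in m.
Only numpy, scipy, OpenCV 4.12 (cv2) and the standard library are available. Lean on these libraries where they do the work, as an engineer would, in place of code of your own. Each camera call takes 0.05 s, during which the arm holds its last target.

## Task

The two rinsed ring blanks in the bench drying cabinet are dry. Raise its front sash all the way by the bow handle on top, draw the tray fully out by its wire pull, then lift the slatted carrier straight up by its bail with both rings still in it, and hold it out level and still, at least 10 cm clear above the drawn-out tray, for me to take. Finish while you are still holding it there, with the sash left up and the tray left out, and do not disturb the spool, pliers or steel block nearby.

Things in the scene. Friction and masses are not known exactly. Their poses are not given: they have to be found in the camera images.
- dryer: White drying cabinet fixed to the bench, 150 deep (x), 190 wide (y), 128 mm high; origin on the bench under its centre; front faces its own -x, obliquely left and towards the robot. Channels at the front corners stand 198 mm high, a blower on the rear roof 150 mm. The fixed microscope overhangs left of it: head from 0.57 m ahead, 0.14 to 0.3 m left, 0.2 m up and higher; come from the robot's side.
- dryer_sash (a joint): Height of the front sash in m: 0 shut, 0.10 fully up; it slides straight up and down in the channels, does not tip, and friction (about 4.5 N, plus 3 N weight) keeps it where it is left. Framed clear pane 5 mm thick, 172 mm wide, 90 mm high, in a plane 80 mm in front of the cabinet's centre; its lower edge is 36 mm above the bench when shut. It may start slightly raised.
- sash_handle (a point): Middle of the grip bar of the sash's bow handle: round steel bar 9 mm thick, 62 mm long, level and parallel to the sash (cabinet's y), 32 mm above the sash's top edge, 158 mm above the bench when shut. Grip it from above; axes as the cabinet's.
- dryer_tray (a joint): How far the tray is drawn out, in m: 0 home, 0.14 fully out, along the cabinet's -x; friction about 2 N keeps it where it is left. Sheet-steel tray 126 x 156 mm with 7 mm lips, its floor 19 mm above the bench; its rods pass under the shut sash. What stands on it passes out only under the raised sash.
- tray_pull (a point): Middle of the cross bar of the tray's long wire pull: round steel bar 9 mm thick, 68 mm long, parallel to the cabinet's y, 36 mm above the bench, 82 mm in front of the sash when the tray is home; free space before and behind the bar. Axes as the cabinet's.
- tray_middle (a point): Point on the tray's floor (19 mm above the bench) about where the carrier stands at the start; moves with the tray.
- carrier: Loose steel drip carrier, 0.2 to 0.35 kg: slatted floor 60 x 80 mm (its x and y) with a 13 mm rim, and a rigid arched wire bail lengthwise over the middle, 73 mm high in all. It stands loose on the tray, its long side within 0.2 rad of the cabinet's y; origin at the centre of its underside, z up.
- bail_grip (a point): Centre of the bail's black grip: level bar 10 mm wide (carrier's x), 46 mm long (carrier's y), 14 mm high, centre 66 mm above the carrier's underside. Grip it from above across its 10 mm width; the carrier then hangs level. Axes as the carrier's.
- ring_0: One of two dark ring blanks, 22 mm across, 10 mm high, lying loose in the carrier on its slats (4 mm above the carrier's underside); origin at the centre of its underside.
- ring_1: The other ring blank, alike.
- solder_spool: Bystander: wire spool, 48 mm across, 32 mm high, standing on its flange; leave it alone.
- pliers: Bystander: small red-handled pliers, 46 x 112 x 10 mm, lying flat; leave alone.
- steel_block: Bystander: steel bench block, 64 x 64 x 28 mm; leave it alone.

How it is judged:
By the outcome, as a careful person would: the job done as asked, in the order asked, and still so for the second after the job is handed in, while the arm keeps its last pose, push and grip.
It also fails if it takes over 58 s, if anything falls off the work surface, if the arm or the gripper's body presses on something with over 40 N, if the wrist force passes 120 N, or if a joint passes its speed limit or range.

## Working session

There is one attempt and no reset: what is moved stays moved. The work goes in short steps, Python scripts to look and compute and a tool call to move; the robot and the scene stay as the last step left them, time stands still between calls to the robot, and variables do not carry over. Pictures are saved under pics/ and viewed, and the job is handed in when it is done.

Besides the shell and the picture viewer there is one more tool, called after "Emit:" as name(argument=value, ...), one argument or row to a line, values as JSON. apply_moves: Moves the arm, as the interface text tells. Its arguments: {"type":"object","properties":{"increments":{"type":"array","items":{"type":"object","properties":{"dx":{"type":"number"},"dy":{"type":"number"},"dz":{"type":"number"},"turn":{"type":"number"},"jaw":{"type":"number"}}}},"force":{"type":"number"}},"required":["increments"]}

```bash
mkdir -p pics
cat > h.py <<'E'
import numpy as np, cv2
from cell import manip
from scipy.spatial.transform import Rotation as R
def att(ci):
    a=np.array(ci['attitude'],float)
    return a if a.shape==(3,3) else R.from_rotvec(a).as_matrix()
def cap(n,f):
    ci=manip.camera_info(n); p,d=manip.capture(n)
    cv2.imwrite('pics/'+f,p[:,:,::-1]); np.savez('last_'+n+'.npz',p=p,d=d,pos=ci['position'],A=att(ci),k=[ci['fx'],ci['fy'],ci['cx'],ci['cy']])
    return p,d
def ld(n): return np.load('last_'+n+'.npz')
def px(L,u,v,d=None):
    k=L['k']
    if d is None:
        w=L['d'][int(v)-2:int(v)+3,int(u)-2:int(u)+3]; w=w[w>0]; d=np.median(w) if len(w) else 0
    return L['pos']+L['A']@np.array([(u-k[2])/k[0]*d,(v-k[3])/k[1]*d,d])
def pz(L,u,v,z):
    k=L['k']; r=L['A']@np.array([(u-k[2])/k[0],(v-k[3])/k[1],1]); return L['pos']+r*(z-L['pos'][2])/r[2]
def proj(L,P):
    c=L['A'].T@(np.array(P)-L['pos']); k=L['k']; return np.array([k[0]*c[0]/c[2]+k[2],k[1]*c[1]/c[2]+k[3]])
E
python3 - <<'E'
from h import *
print(manip.state()); 
for n in ['scene','top','wrist']:
    print(n,manip.camera_info(n))
for n in ['scene','top']: cap(n,n+'0.png')
for n in ['scene','top']:
    L=ld(n)
    for t in ['sash_handle','tray_pull','bail_grip','dryer','carrier','tray_middle','ring_0']:
        r=manip.find_in(t,n)[:2]
        for q in r: print(n,t,q,px(L,*q['at']))
E
```

```text
{'time_s': 0.0, 'qpos': array([ 1.01779154e+00,  2.17774640e-01,  1.61492611e+00, -1.10032035e-05,
        1.31128556e+00, -1.12188776e-01]), 'joint_velocities': array([-6.01766081e-04,  5.44203634e-05, -3.77289960e-04,  4.47414859e-04,
       -1.24554075e-03,  5.65400821e-04]), 'tau': array([-9.31408649e-04, -3.96850634e+01, -3.03846073e+01, -2.67781834e-04,
        9.92691057e-03, -1.63311898e-05]), 'eef_pos': array([0.2664385 , 0.56492421, 0.40335925]), 'tool_rot': array([-0.68666596, -3.06483847,  0.00355847]), 'contact_force': array([-0.4211926 ,  0.20082832, -0.29707952]), 'ft_torque': array([ 0.05961683,  0.01209306, -0.02479301]), 'finger_gap': 0.08564227060745591}
scene {'fx': 406.58107861010495, 'fy': 406.58107861010495, 'cx': 278.29648175164607, 'cy': 212.18879170940167, 'position': array([ 0.2838461 , -0.28332223,  0.87967761]), 'attitude': array([-2.51186863,  0.75565952, -0.21045128])}
top {'fx': 454.9115871952162, 'fy': 454.9115871952162, 'cx': 279.8763068192277, 'cy': 209.7474714295942, 'position': array([0.37350513, 0.10270723, 1.40500848]), 'attitude': array([-2.184
[... 708 characters left out ...]
7} [0.52907813 0.0637331  0.03885731]
scene tray_middle {'at': [176.6, 172.3], 'confidence': 0.27} [0.41109567 0.37994127 0.0276419 ]
top sash_handle {'at': [311.1, 187.2], 'confidence': 0.85} [0.57921253 0.00206488 0.17867494]
top tray_pull {'at': [287.1, 210.6], 'confidence': 0.78} [0.53357633 0.06187552 0.00638898]
top tray_pull {'at': [328.4, 180.1], 'confidence': 0.29} [ 0.60914051 -0.05145725  0.12729738]
top dryer {'at': [328.0, 181.2], 'confidence': 0.81} [ 0.6059666  -0.05033707  0.12714095]
top tray_middle {'at': [287.7, 212.4], 'confidence': 0.54} [0.52459974 0.06089359 0.03716751]
top ring_0 {'at': [310.8, 189.6], 'confidence': 0.42} [5.78074438e-01 8.24310705e-05 1.44720908e-01]
```

View pics/scene0.png

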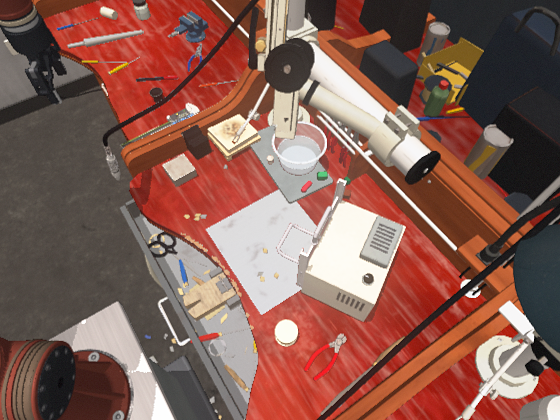

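View pics/top0.png

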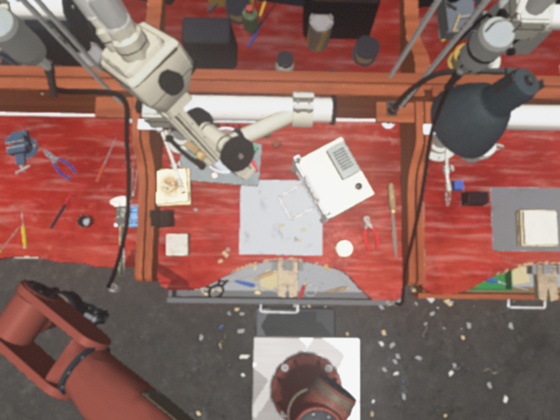

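Scene: cabinet at about (350,255), wire pull at (290,242), spool at (287,333) and pliers at (325,355). Top: cabinet at (333,180). I'll zoom in to get the pose.

Run:
```python
from h import *
for n,(a,b,c,d) in {'scene':(180,330,250,420),'top':(140,240,250,390)}.items():
    p=ld(n)['p'][a:b,c:d,::-1]; cv2.imwrite(f'pics/{n}0z.png',cv2.resize(p,None,fx=4.7,fy=4.7 if n!='scene' else 4,interpolation=cv2.INTER_CUBIC)); 
# roof points fit
L=ld('top'); k=L['k']; H,W=L['d'].shape
v,u=np.mgrid[:H,:W]; d=L['d']
P=np.stack([(u-k[2])/k[0]*d,(v-k[3])/k[1]*d,d],-1)@L['A'].T+L['pos']
m=(abs(P[...,2]-.128)<.006)&(P[...,0]>.45)&(P[...,0]<.8)&(P[...,1]>-.25)&(P[...,1]<.12)&(d>0)
n,l,s,c=cv2.connectedComponentsWithStats(m.astype(np.uint8)); i=1+np.argmax(s[1:,4]); pts=P[l==i][:,:2].astype(np.float32)
r=cv2.minAreaRect(pts); print(len(pts),r,cv2.boxPoints(r))
m=(P[...,2]>.135)&(P[...,0]>.45)&(P[...,0]<.75)&(P[...,1]>-.2)&(P[...,1]<.12)&(P[...,2]<.25)
for q,z in zip(P[m],zip(u[m],v[m])): 
    if q[2]>.155: print(z,q.round(3))
```

```text
2423 ((0.619755744934082, -0.06900273263454437), (0.1896796077489853, 0.14990800619125366), 29.486284255981445) [[ 0.5003067  -0.05043884]
 [ 0.5740937  -0.18092981]
 [ 0.73920476 -0.08756662]
 [ 0.6654178   0.04292434]]
(np.int64(329), np.int64(122)) [ 0.746 -0.04   0.233]
(np.int64(291), np.int64(123)) [0.738 0.061 0.245]
(np.int64(329), np.int64(123)) [ 0.744 -0.04   0.23 ]
(np.int64(291), np.int64(124)) [0.736 0.061 0.243]
(np.int64(291), np.int64(125)) [0.733 0.061 0.243]
(np.int64(291), np.int64(126)) [0.73  0.061 0.245]
(np.int64(338), np.int64(150)) [ 0.69  -0.075  0.155]
(np.int64(335), np.int64(151)) [ 0.687 -0.066  0.157]
(np.int64(298), np.int64(154)) [0.667 0.04  0.197]
(np.int64(296), np.int64(155)) [0.663 0.045 0.199]
(np.int64(297), np.int64(155)) [0.665 0.042 0.193]
(np.int64(298), np.int64(155)) [0.664 0.04  0.198]
(np.int64(294), np.int64(156)) [0.661 0.05  0.196]
(np.int64(295), np.int64(156)) [0.661 0.048 0.196]
(np.int64(296), np.int64(156)) [0.662 0.045 0.195]
(np.int64(297), np.int64(156)) [0.661 0.042 0.196]
(np.int64(298), np.int64(156)) [0.661 0.04  0.197]

[... 8650 characters left out ...]
np.int64(327), np.int64(216)) [ 0.499 -0.039  0.198]
(np.int64(328), np.int64(216)) [ 0.499 -0.042  0.195]
(np.int64(329), np.int64(216)) [ 0.499 -0.045  0.196]
(np.int64(330), np.int64(216)) [ 0.499 -0.048  0.193]
(np.int64(325), np.int64(217)) [ 0.498 -0.036  0.176]
(np.int64(326), np.int64(217)) [ 0.496 -0.037  0.194]
(np.int64(327), np.int64(217)) [ 0.496 -0.04   0.196]
(np.int64(328), np.int64(217)) [ 0.496 -0.042  0.197]
(np.int64(329), np.int64(217)) [ 0.499 -0.048  0.171]
(np.int64(325), np.int64(218)) [ 0.496 -0.037  0.167]
(np.int64(326), np.int64(218)) [ 0.495 -0.039  0.181]
(np.int64(327), np.int64(218)) [ 0.495 -0.042  0.179]
(np.int64(325), np.int64(219)) [ 0.495 -0.039  0.156]
```

Run:
```python
from h import *
p=cv2.imread('pics/scene0z.png');print(p.shape)
p=cv2.imread('pics/top0z.png');print(p.shape)
```

```text
(600, 799, 3)
(470, 658, 3)
```

View pics/scene0z.png

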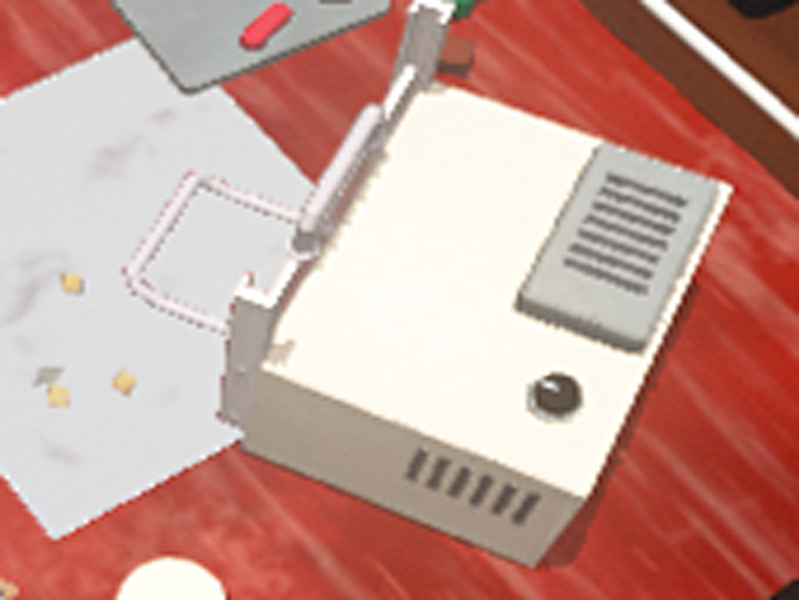

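View pics/top0z.png

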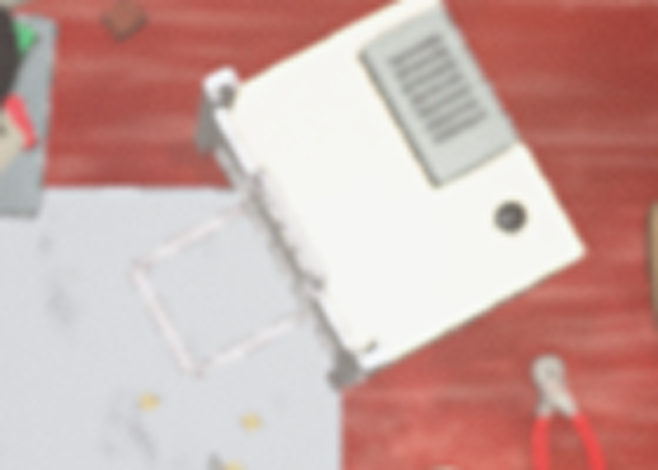

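```bash
cat > plan.py <<'E'
from h import *
CX=np.array([.493,-.870,0]); CY=np.array([.870,.493,0]); C=np.array([.6198,-.069,0])
CYAW=119.5
def st():
    s=manip.state(); r=R.from_rotvec(s['tool_rot']).as_matrix()
    print('t',round(s['time_s'],2),'tcp',s['eef_pos'].round(4),'ytool yaw',round(np.degrees(np.arctan2(r[1,1],r[0,1])),2),'tilt',r[:2,2].round(4),'F',s['contact_force'].round(1),'gap',round(s['finger_gap'],4),'q',s['qpos'].round(2))
    return s['eef_pos'],r
def plan(wps,n,yaw=None,step=.048,turnstep=8.5):
    """wps world TCP positions; n rows available"""
    p,r=st(); p=p.copy(); cur=np.degrees(np.arctan2(r[1,1],r[0,1]))
    left=0 if yaw is None else -((yaw-cur+180)%360-180)
    i=0;rows=[]
    wps=[np.array(w,float) for w in wps]
    while len(rows)<n:
        d=np.zeros(3);bud=step
        while i<len(wps) and bud>1e-5:
            v=wps[i]-(p+d);l=np.linalg.norm(v)
            if l<=bud: d+=v;bud-=l;i+=1
            else: d+=v/l*bud;bud=0
        t=np.clip(left,-turnstep,turnstep); t=round(t,1)
        loc=(r.T@d*100).round(2); rows.append((*loc,t))
        p=p+r@loc/100; left-=t; r=r@R.from_rotvec([0,0,np.radians(t)]).as_matrix()
        print(rows[-1])
    print('end',p.round(4),'left turn',round(left,2),'wps left',len(wps)-i)
E
python3 - <<'E'
from plan import *
plan([(.37,.30,.42),(.42,0.02,.44),(.58,.0006,.44)],16,yaw=119.5)
E
```

```text
t 0.8 tcp [0.2667 0.5653 0.4047] ytool yaw 64.74 tilt [ 0. -0.] F [-0.1  0.4  0. ] gap 0.0854 q [ 1.02  0.22  1.61 -0.    1.31 -0.11]
(np.float64(-3.48), np.float64(-3.3), np.float64(-0.26), np.float64(-8.5))
(np.float64(-2.95), np.float64(-3.77), np.float64(-0.26), np.float64(-8.5))
(np.float64(-2.36), np.float64(-4.17), np.float64(-0.26), np.float64(-8.5))
(np.float64(-1.72), np.float64(-4.47), np.float64(-0.25), np.float64(-8.5))
(np.float64(-1.04), np.float64(-4.68), np.float64(-0.26), np.float64(-8.5))
(np.float64(-0.29), np.float64(-4.78), np.float64(-0.26), np.float64(-8.5))
(np.float64(1.29), np.float64(-4.61), np.float64(-0.34), np.float64(-3.8))
(np.float64(1.59), np.float64(-4.52), np.float64(-0.34), np.float64(0.0))
(np.float64(1.59), np.float64(-4.52), np.float64(-0.33), np.float64(0.0))
(np.float64(1.59), np.float64(-4.51), np.float64(-0.34), np.float64(0.0))
(np.float64(1.6), np.float64(-4.51), np.float64(-0.33), np.float64(0.0))
(np.float64(0.95), np.float64(-4.32), np.float64(-0.3), np.float64(0.0))
(np.float64(-3.86), np.float64(-2.85), np.float64(0.0), np.float64(0.0))
(np.float64(-3.86), np.float64(-2.85), np.float64(0.0), np.float64(0.0))
(np.float64(-3.86), np.float64(-2.85), np.float64(0.0), np.float64(0.0))
(np.float64(-0.93), np.float64(-0.69), np.float64(0.01), np.float64(0.0))
end [0.58   0.0006 0.44  ] left turn 0.04 wps left 0
```

Emit:
apply_moves(
  increments=[
    {"dx":-3.5,"dy":-3.3,"dz":-0.3,"turn":-8.5,"jaw":1},
    {"dx":-3.0,"dy":-3.8,"dz":-0.3,"turn":-8.5,"jaw":1},
    {"dx":-2.4,"dy":-4.2,"dz":-0.3,"turn":-8.5,"jaw":1},
    {"dx":-1.7,"dy":-4.5,"dz":-0.3,"turn":-8.5,"jaw":1},
    {"dx":-1.0,"dy":-4.7,"dz":-0.3,"turn":-8.5,"jaw":1},
    {"dx":-0.3,"dy":-4.8,"dz":-0.3,"turn":-8.5,"jaw":1},
    {"dx":1.3,"dy":-4.6,"dz":-0.3,"turn":-3.8,"jaw":1},
    {"dx":1.6,"dy":-4.5,"dz":-0.3,"jaw":1},
  ],
)

```text
invalid input at $.increments[7]: expected keys dx, dy, dz, turn, jaw
```

Run:
```python
from plan import *
plan([(.42,0.02,.44),(.57,.0006,.44)],8,yaw=119.5)
```

```text
t 0.8 tcp [0.2667 0.5653 0.4047] ytool yaw 64.74 tilt [ 0. -0.] F [-0.1  0.4  0. ] gap 0.0854 q [ 1.02  0.22  1.61 -0.    1.31 -0.11]
(np.float64(-3.14), np.float64(-3.62), np.float64(-0.3), np.float64(-8.5))
(np.float64(-2.57), np.float64(-4.04), np.float64(-0.3), np.float64(-8.5))
(np.float64(-1.95), np.float64(-4.38), np.float64(-0.3), np.float64(-8.5))
(np.float64(-1.28), np.float64(-4.62), np.float64(-0.3), np.float64(-8.5))
(np.float64(-0.58), np.float64(-4.76), np.float64(-0.3), np.float64(-8.5))
(np.float64(0.13), np.float64(-4.79), np.float64(-0.3), np.float64(-8.5))
(np.float64(0.83), np.float64(-4.72), np.float64(-0.3), np.float64(-3.8))
(np.float64(1.15), np.float64(-4.65), np.float64(-0.3), np.float64(0.0))
end [0.3705 0.1962 0.4287] left turn 0.04 wps left 2
```

All keys are needed in every row.

Emit:
apply_moves(
  increments=[
    {"dx":-3.5,"dy":-3.3,"dz":-0.3,"turn":-8.5,"jaw":1},
    {"dx":-3.0,"dy":-3.8,"dz":-0.3,"turn":-8.5,"jaw":1},
    {"dx":-2.4,"dy":-4.2,"dz":-0.3,"turn":-8.5,"jaw":1},
    {"dx":-1.7,"dy":-4.5,"dz":-0.3,"turn":-8.5,"jaw":1},
    {"dx":-1.0,"dy":-4.7,"dz":-0.3,"turn":-8.5,"jaw":1},
    {"dx":-0.3,"dy":-4.8,"dz":-0.3,"turn":-8.5,"jaw":1},
    {"dx":1.3,"dy":-4.6,"dz":-0.3,"turn":-3.8,"jaw":1},
    {"dx":1.6,"dy":-4.5,"dz":-0.3,"turn":0,"jaw":1},
  ],
)

```text
time_s: 1.6
eef_pos: [0.3776, 0.2112, 0.4284]
tool_rot: [-0.74, 3.052, -0.0]
contact_force: [1.0, 0.0, 0.2]
finger_gap: 0.0858
```

Run:
```python
from plan import *
plan([(.42,0.02,.44),(.56,.0006,.44)],8,yaw=119.5)
```

```text
t 1.6 tcp [0.3776 0.2112 0.4284] ytool yaw 117.25 tilt [0.001  0.0001] F [1.  0.  0.2] gap 0.0858 q [ 0.35 -0.23  2.02 -0.    1.36 -1.7 ]
(np.float64(1.22), np.float64(-4.63), np.float64(-0.28), np.float64(-2.3))
(np.float64(1.4), np.float64(-4.58), np.float64(-0.28), np.float64(0.0))
(np.float64(1.4), np.float64(-4.58), np.float64(-0.29), np.float64(0.0))
(np.float64(1.41), np.float64(-4.58), np.float64(-0.28), np.float64(0.0))
(np.float64(-3.35), np.float64(-3.06), np.float64(-0.02), np.float64(0.0))
(np.float64(-3.81), np.float64(-2.92), np.float64(0.0), np.float64(0.0))
(np.float64(-3.81), np.float64(-2.92), np.float64(0.01), np.float64(0.0))
(np.float64(-0.13), np.float64(-0.1), np.float64(-0.0), np.float64(0.0))
end [0.56   0.0006 0.44  ] left turn 0.05 wps left 0
```

Emit:
apply_moves(
  increments=[
    {"dx":1.4,"dy":-4.6,"dz":-0.3,"turn":0,"jaw":1},
    {"dx":1.4,"dy":-4.6,"dz":-0.3,"turn":0,"jaw":1},
    {"dx":1.4,"dy":-4.6,"dz":-0.3,"turn":0,"jaw":1},
    {"dx":0.5,"dy":-4.0,"dz":-0.2,"turn":0,"jaw":1},
    {"dx":-3.3,"dy":-3.0,"dz":0,"turn":0,"jaw":1},
    {"dx":-3.8,"dy":-2.9,"dz":0,"turn":0,"jaw":1},
    {"dx":-3.8,"dy":-2.9,"dz":0,"turn":0,"jaw":1},
    {"dx":0,"dy":0,"dz":0,"turn":0,"jaw":1},
  ],
)

```text
time_s: 2.4
eef_pos: [0.5584, 0.0028, 0.4365]
tool_rot: [0.734, -3.053, -0.0]
contact_force: [-1.3, -0.1, -0.2]
finger_gap: 0.0854
```

Run:
```python
from plan import *
st(); cap('wrist','w1.png'); L=ld('wrist'); st()
for t in ['sash_handle','tray_pull']:
    for q in manip.find_in(t,'wrist')[:2]: print(t,q,px(L,*q['at']),pz(L,*q['at'],.1755 if t=='sash_handle' else .036))
```

```text
t 2.4 tcp [0.5584 0.0028 0.4365] ytool yaw 117.04 tilt [-0.0013 -0.0001] F [-1.3 -0.1 -0.2] gap 0.0854 q [-0.12  0.05  1.74 -0.    1.35 -2.16]
t 2.45 tcp [0.5561 0.0036 0.4371] ytool yaw 117.09 tilt [-0.0034  0.0004] F [-0.3 -0.1 -0.4] gap 0.0859 q [-0.12  0.05  1.74 -0.    1.36 -2.16]
tray_pull {'at': [344.6, 161.9], 'confidence': 0.8} [0.52679051 0.06021333 0.03762754] [0.52695993 0.06062896 0.036     ]
```

View pics/w1.png

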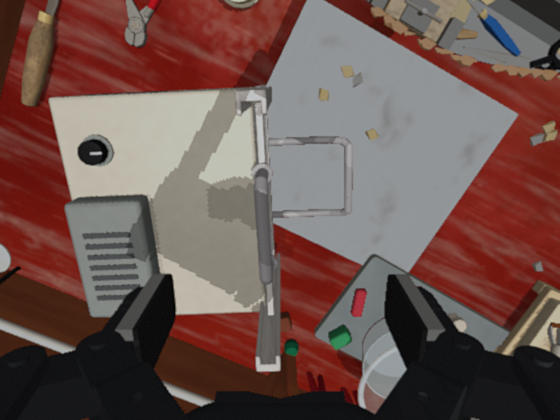

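The wrist view shows the handle bar from (262,172) to (266,280) and the pull crossbar from (348,143) to (347,213). Computing both in world coordinates.

Run:
```python
from plan import *
L=ld('wrist')
for u,v in [(262,172),(263,200),(264,225),(265,250),(266,276)]: print(px(L,u,v).round(4),pz(L,u,v,.18).round(4))
for u,v in [(348,143),(347.5,178),(347,213)]: print(px(L,u,v).round(4),pz(L,u,v,.0405).round(4))
k=L['k']; d=L['d'];v,u=np.mgrid[:420,:560]
P=np.stack([(u-k[2])/k[0]*d,(v-k[3])/k[1]*d,d],-1)@L['A'].T+L['pos']
m=(P[...,2]>.165)&(P[...,2]<.195)&(u>240)&(u<285)&(v>160)&(v<290)
q=P[m];f=(q-C)@np.stack([CX,CY,[0,0,1]]).T;print(len(q),np.median(f,0),f.min(0),f.max(0),np.median(q,0))
print(np.percentile(f,[5,25,50,75,95],axis=0).round(4))
m=(P[...,2]>.03)&(P[...,2]<.05)&(u>335)&(u<358)&(v>132)&(v<222)
q=P[m];f=(q-C)@np.stack([CX,CY,[0,0,1]]).T;print(len(q),np.percentile(f,[5,25,50,75,95],axis=0).round(4))
r=cv2.minAreaRect(q[:,:2].astype(np.float32));print(r)
plan([(.5804,.0006,.44),(.5804,.0006,.40)],8,yaw=119.5)
```

```text
[ 0.5456 -0.0184  0.1617] [ 0.5413 -0.0195  0.18  ]
[ 0.5572 -0.0109  0.182 ] [ 0.5578 -0.0107  0.18  ]
[ 0.5724 -0.0027  0.1819] [ 0.5731 -0.0025  0.18  ]
[0.5883 0.0059 0.182 ] [0.5892 0.0062 0.18  ]
[0.6056 0.0152 0.1823] [0.6067 0.0156 0.18  ]
[0.5085 0.0533 0.0386] [0.5084 0.0529 0.0405]
[0.5397 0.0706 0.0404] [0.5397 0.0706 0.0405]
[0.5734 0.09   0.0388] [0.573  0.0895 0.0405]
1451 [-0.07990296 -0.0063057   0.1813256 ] [-0.08417422 -0.03994995  0.16504947] [-0.0751635  0.0402801  0.1838968] [ 0.57474772 -0.00271114  0.1813256 ]
[[-0.0837 -0.0374  0.1746]
 [-0.0821 -0.0253  0.1799]
 [-0.0799 -0.0063  0.1813]
 [-0.0778  0.0136  0.1821]
 [-0.0758  0.0307  0.1828]]
756 [[-0.1654 -0.0393  0.0329]
 [-0.1629 -0.0258  0.038 ]
 [-0.1604 -0.0042  0.0398]
 [-0.158   0.0195  0.0407]
 [-0.1525  0.0378  0.0416]]
((0.5414730906486511, 0.06842601299285889), (0.08506360650062561, 0.016292348504066467), 29.64177703857422)
t 2.55 tcp [0.5538 0.0045 0.4385] ytool yaw 117.15 tilt [-0.0019  0.0003] F [0.3 0.3 0.4] gap 0.0857 q [-0.12  0.04  1.75  0.    1.36 -2.16]
(np.float64(-2.19), np.float64(-1.56), np.float64(1.95), np.float64(-2.4))
(np.float64(-0.0), np.float64(-0.0), np.float64(1.89), np.float64(0.0))
(np.float64(0.0), np.float64(0.0), np.float64(0.0), np.float64(0.0))
(np.float64(0.0), np.float64(0.0), np.float64(0.0), np.float64(0.0))
(np.float64(0.0), np.float64(0.0), np.float64(0.0), np.float64(0.0))
(np.float64(0.0), np.float64(0.0), np.float64(0.0), np.float64(0.0))
(np.float64(0.0), np.float64(0.0), np.float64(0.0), np.float64(0.0))
(np.float64(0.0), np.float64(0.0), np.float64(0.0), np.float64(0.0))
end [0.5804 0.0006 0.4   ] left turn 0.05 wps left 0
```

Emit:
apply_moves(
  increments=[
    {"dx":-2.2,"dy":-1.6,"dz":0,"turn":-2.4,"jaw":1},
    {"dx":0,"dy":0,"dz":2,"turn":0,"jaw":1},
    {"dx":0,"dy":0,"dz":3,"turn":0,"jaw":0.5},
    {"dx":0,"dy":0,"dz":3,"turn":0,"jaw":0.5},
    {"dx":0,"dy":0,"dz":2.6,"turn":0,"jaw":0.5},
    {"dx":0,"dy":0,"dz":0,"turn":0,"jaw":0.5},
    {"dx":0,"dy":0,"dz":0,"turn":0,"jaw":0.5},
    {"dx":0,"dy":0,"dz":0,"turn":0,"jaw":0.5},
  ],
  force=50,
)

```text
time_s: 3.35
eef_pos: [0.5814, 0.0004, 0.3359]
tool_rot: [-0.801, 3.034, -0.003]
contact_force: [-0.5, 0.7, 0.6]
finger_gap: 0.0643
```

Run:
```python
from plan import *
p,r=st(); print('cab',(p-C)@CX,(p-C)@CY); cap('scene','s2.png')
p=ld('scene')['p'][130:300,220:420,::-1]; cv2.imwrite('pics/s2z.png',cv2.resize(p,None,fx=3.5,fy=3.5))
```

```text
t 3.35 tcp [5.814e-01 4.000e-04 3.359e-01] ytool yaw 119.57 tilt [ 0.0044 -0.0006] F [-0.5  0.7  0.6] gap 0.0643 q [-0.12  0.19  1.78 -0.    1.17 -2.21]
cab -0.07935050177986931 0.0008168987101454822
```

View pics/s2z.png

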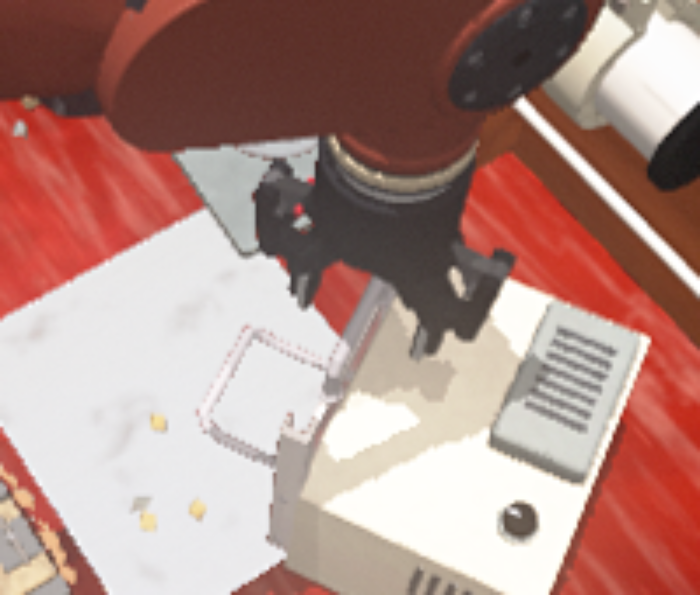

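The jaws straddle the handle bar (about (365,310) in the crop). Closing.

Emit:
apply_moves(
  increments=[
    {"dx":0,"dy":0,"dz":0.3,"turn":0,"jaw":0},
    {"dx":0,"dy":0,"dz":0,"turn":0,"jaw":-1},
    {"dx":0,"dy":0,"dz":0,"turn":0,"jaw":-1},
    {"dx":0,"dy":0,"dz":0,"turn":0,"jaw":-1},
    {"dx":0,"dy":0,"dz":0,"turn":0,"jaw":-1},
    {"dx":0,"dy":0,"dz":0,"turn":0,"jaw":-1},
    {"dx":0,"dy":0,"dz":0,"turn":0,"jaw":-1},
    {"dx":0,"dy":0,"dz":0,"turn":0,"jaw":-1},
  ],
  force=60,
)

```text
time_s: 4.2
eef_pos: [0.5806, 0.0011, 0.3298]
tool_rot: [0.801, -3.037, -0.004]
contact_force: [-1.3, 4.5, 1.2]
finger_gap: 0.0071
```

Emit:
apply_moves(
  increments=[
    {"dx":0,"dy":0,"dz":-0.6,"turn":0,"jaw":-1},
    {"dx":0,"dy":0,"dz":-1.2,"turn":0,"jaw":-1},
    {"dx":0,"dy":0,"dz":-1.5,"turn":0,"jaw":-1},
    {"dx":0,"dy":0,"dz":-1.5,"turn":0,"jaw":-1},
    {"dx":0,"dy":0,"dz":-1.2,"turn":0,"jaw":-1},
    {"dx":0,"dy":0,"dz":-1.0,"turn":0,"jaw":-1},
    {"dx":0,"dy":0,"dz":-0.7,"turn":0,"jaw":-1},
    {"dx":0,"dy":0,"dz":0,"turn":0,"jaw":-1},
  ],
)

```text
time_s: 5.0
eef_pos: [0.5806, 0.0011, 0.4063]
tool_rot: [0.801, -3.036, -0.005]
contact_force: [-2.0, 5.2, -0.8]
finger_gap: 0.0065
```

Run:
```python
from plan import *
p,r=st(); print('cab',(p-C)@CX,(p-C)@CY); cap('scene','s3.png')
p=ld('scene')['p'][130:300,220:420,::-1]; cv2.imwrite('pics/s3z.png',cv2.resize(p,None,fx=3.5,fy=3.5))
```

```text
t 5.0 tcp [0.5806 0.0011 0.4063] ytool yaw 119.56 tilt [-0.002   0.0025] F [-2.   5.2 -0.8] gap 0.0065 q [-0.12  0.12  1.72  0.    1.3  -2.21]
cab -0.08027607340834286 0.0004657817734694752
```

View pics/s3z.png

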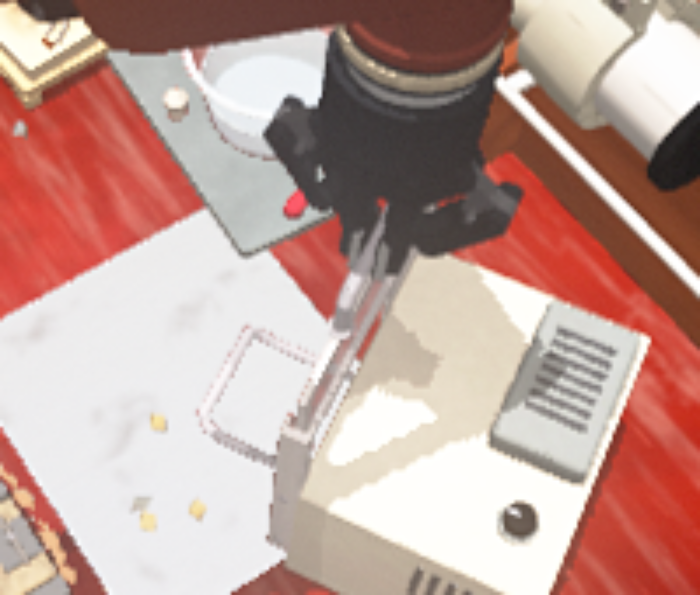

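Sash is rising with the gripper and is nearly at the top. Continuing gently to the stop.

Emit:
apply_moves(
  increments=[
    {"dx":0,"dy":0,"dz":-0.2,"turn":0,"jaw":-1},
    {"dx":0,"dy":0,"dz":-0.2,"turn":0,"jaw":-1},
    {"dx":0,"dy":0,"dz":-0.2,"turn":0,"jaw":-1},
    {"dx":0,"dy":0,"dz":-0.1,"turn":0,"jaw":-1},
    {"dx":0,"dy":0,"dz":0,"turn":0,"jaw":-1},
    {"dx":0,"dy":0,"dz":0,"turn":0,"jaw":-1},
    {"dx":0,"dy":0,"dz":0,"turn":0,"jaw":-1},
    {"dx":0,"dy":0,"dz":0,"turn":0,"jaw":-1},
  ],
)

```text
time_s: 5.85
eef_pos: [0.5807, 0.0011, 0.4111]
tool_rot: [0.801, -3.036, -0.005]
contact_force: [2.3, 5.0, -9.0]
finger_gap: 0.0066
```

Emit:
apply_moves(
  increments=[
    {"dx":0,"dy":0,"dz":-0.2,"turn":0,"jaw":-1},
    {"dx":0,"dy":0,"dz":-0.2,"turn":0,"jaw":-1},
    {"dx":0,"dy":0,"dz":0,"turn":0,"jaw":-1},
    {"dx":0,"dy":0,"dz":0,"turn":0,"jaw":-1},
    {"dx":0,"dy":0,"dz":0,"turn":0,"jaw":-1},
    {"dx":0,"dy":0,"dz":0,"turn":0,"jaw":-1},
    {"dx":0,"dy":0,"dz":0,"turn":0,"jaw":-1},
    {"dx":0,"dy":0,"dz":0,"turn":0,"jaw":-1},
  ],
)

```text
time_s: 6.65
eef_pos: [0.5807, 0.001, 0.4112]
tool_rot: [0.8, -3.035, -0.006]
contact_force: [8.4, 4.4, -20.8]
finger_gap: 0.0069
```

Sash is at its stop (upward force −21 N, no further motion). Release and rise.

Emit:
apply_moves(
  increments=[
    {"dx":0,"dy":0,"dz":0.4,"turn":0,"jaw":-1},
    {"dx":0,"dy":0,"dz":0,"turn":0,"jaw":0},
    {"dx":0,"dy":0,"dz":0,"turn":0,"jaw":0.3},
    {"dx":0,"dy":0,"dz":0,"turn":0,"jaw":0.3},
    {"dx":0,"dy":0,"dz":0,"turn":0,"jaw":0.3},
    {"dx":0,"dy":0,"dz":-2,"turn":0,"jaw":0.3},
    {"dx":0,"dy":0,"dz":-3,"turn":0,"jaw":0.3},
    {"dx":0,"dy":0,"dz":-2,"turn":0,"jaw":0.3},
  ],
)

```text
time_s: 7.45
eef_pos: [0.5812, -0.0, 0.4866]
tool_rot: [-0.8, 3.035, -0.003]
contact_force: [0.1, -0.4, 0.5]
finger_gap: 0.0554
```

Run:
```python
from plan import *
L=ld('top'); k=L['k']; d=L['d'];v,u=np.mgrid[:420,:560]
P=np.stack([(u-k[2])/k[0]*d,(v-k[3])/k[1]*d,d],-1)@L['A'].T+L['pos']
m=(P[...,2]>.2)&(P[...,0]>.4)&(P[...,0]<.75)&(P[...,1]>.08)&(P[...,1]<.4)&(d>0)
q=P[m]; i=np.argsort(q[:,0])[:5];print('min x',q[i].round(3)); i=np.argsort(q[:,1])[:5];print('min y',q[i].round(3))
s=(q-C)@CY; sel=((q-C)@CX<-.05); i=np.argsort(s[sel])[:8]; print(q[sel][i].round(3), s[sel][i].round(3), ((q[sel][i]-C)@CX).round(3))
cap('wrist','w4.png')
p=C-.161*CX-.012*CY
plan([(p[0],p[1],.49),(p[0],p[1],.30)],8,yaw=119.5)
```

```text
min x [[0.578 0.197 0.389]
 [0.578 0.199 0.388]
 [0.579 0.203 0.398]
 [0.579 0.188 0.387]
 [0.579 0.195 0.386]]
min y [[0.72  0.08  0.275]
 [0.721 0.08  0.28 ]
 [0.722 0.08  0.286]
 [0.724 0.081 0.287]
 [0.727 0.081 0.286]]
[[0.585 0.175 0.254]
 [0.579 0.188 0.387]
 [0.585 0.177 0.38 ]
 [0.583 0.182 0.38 ]
 [0.585 0.178 0.256]
 [0.587 0.175 0.383]
 [0.588 0.173 0.253]
 [0.588 0.173 0.377]] [0.09  0.091 0.091 0.091 0.091 0.091 0.092 0.092] [-0.23  -0.244 -0.231 -0.236 -0.232 -0.228 -0.226 -0.226]
t 7.5 tcp [ 5.818e-01 -1.000e-04  4.908e-01] ytool yaw 119.54 tilt [ 0.0095 -0.0017] F [ 0.4 -0.1  2.7] gap 0.0558 q [-0.12  0.07  1.62 -0.    1.44 -2.21]
(np.float64(0.75), np.float64(4.74), np.float64(0.01), np.float64(0.0))
(np.float64(0.55), np.float64(3.5), np.float64(1.27), np.float64(0.0))
(np.float64(0.04), np.float64(0.03), np.float64(4.8), np.float64(0.0))
(np.float64(0.04), np.float64(0.03), np.float64(4.8), np.float64(0.0))
(np.float64(0.03), np.float64(0.03), np.float64(4.8), np.float64(0.0))
(np.float64(0.03), np.float64(0.02), np.float64(3.34), np.float64(0.0))
(np.float64(0.0), np.float64(0.0), np.float64(0.0), np.float64(0.0))
(np.float64(0.0), np.float64(0.0), np.float64(0.0), np.float64(0.0))
end [0.5299 0.0652 0.3   ] left turn 0.04 wps left 0
```

View pics/w4.png

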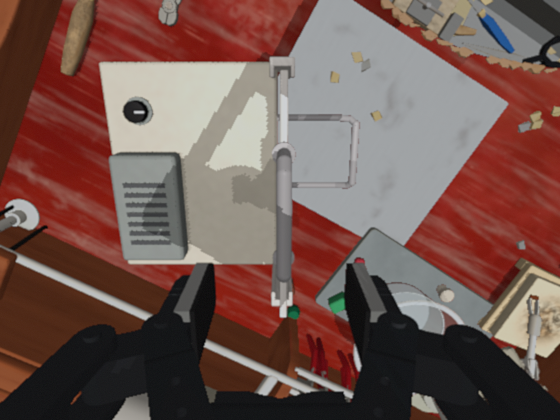

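The sash stayed up: its bar spans (283,145) to (283,265) and looks larger than before. The pull is at (355,152). Microscope clearance to the draw line is about 10 cm.

Emit:
apply_moves(
  increments=[
    {"dx":0.8,"dy":4.7,"dz":0,"turn":0,"jaw":0.3},
    {"dx":0.5,"dy":3.5,"dz":0,"turn":0,"jaw":0.3},
    {"dx":0,"dy":0,"dz":3.0,"turn":0,"jaw":0.3},
    {"dx":0,"dy":0,"dz":4.5,"turn":0,"jaw":0.3},
    {"dx":0,"dy":0,"dz":4.5,"turn":0,"jaw":0.3},
    {"dx":0,"dy":0,"dz":4.5,"turn":0,"jaw":0.3},
    {"dx":0,"dy":0,"dz":3.5,"turn":0,"jaw":0.3},
    {"dx":0,"dy":0,"dz":0,"turn":0,"jaw":0.3},
  ],
)

```text
time_s: 8.3
eef_pos: [0.5258, 0.065, 0.2778]
tool_rot: [0.798, -3.025, -0.005]
contact_force: [-1.0, -0.7, 0.2]
finger_gap: 0.0551
```

Run:
```python
from plan import *
L=ld('wrist');k=L['k']; d=L['d'];v,u=np.mgrid[:420,:560]
P=np.stack([(u-k[2])/k[0]*d,(v-k[3])/k[1]*d,d],-1)@L['A'].T+L['pos']
m=(u>276)&(u<292)&(v>150)&(v<260)&(P[...,2]>.2);print('handle top z',np.percentile(P[m][:,2],[25,50,75,95]))
p,r=st(); print('cab',(p-C)@CX,(p-C)@CY); cap('wrist','w5.png');cap('scene','s5.png')
```

```text
handle top z [0.2607671  0.26199485 0.26280619 0.26362504]
t 8.3 tcp [0.5258 0.065  0.2778] ytool yaw 119.54 tilt [-0.0131 -0.0002] F [-1.  -0.7  0.2] gap 0.0551 q [-0.01  0.17  1.93 -0.    1.06 -2.1 ]
cab -0.1629526465974368 -0.015745712659079533
```

View pics/w5.png

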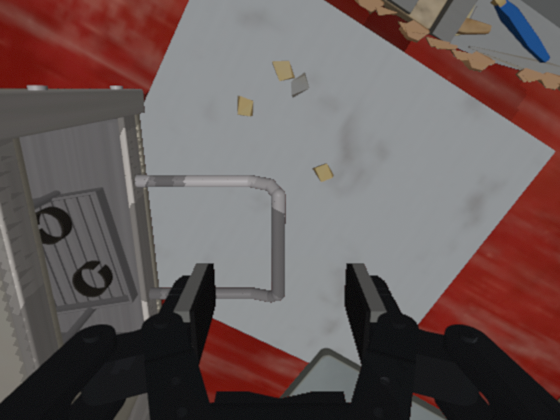

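View pics/s5.png

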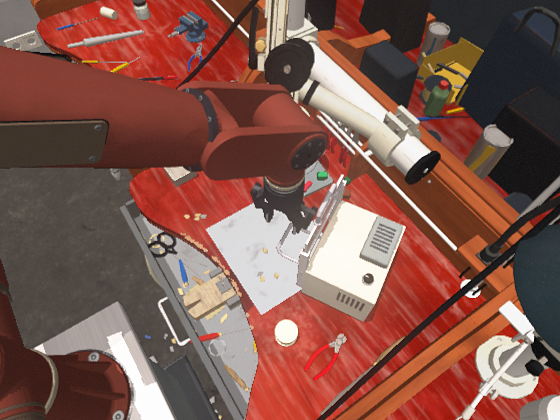

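The sash is fully up: handle top at 0.2625 m against 0.2625 expected. Both rings are visible in the carrier at (53,225) and (93,280), and the pull bar at (278,245) lies between the jaws. Descending and gripping.

Emit:
apply_moves(
  increments=[
    {"dx":0,"dy":0,"dz":2.5,"turn":0,"jaw":0.3},
    {"dx":0,"dy":0,"dz":3,"turn":0,"jaw":0.3},
    {"dx":0,"dy":0,"dz":2.2,"turn":0,"jaw":0.3},
    {"dx":0,"dy":0,"dz":0.8,"turn":0,"jaw":0.3},
    {"dx":0,"dy":0,"dz":0,"turn":0,"jaw":0},
    {"dx":0,"dy":0,"dz":0,"turn":0,"jaw":-1},
    {"dx":0,"dy":0,"dz":0,"turn":0,"jaw":-1},
    {"dx":0,"dy":0,"dz":0,"turn":0,"jaw":-1},
  ],
  force=50,
)

```text
time_s: 9.2
eef_pos: [0.5297, 0.0668, 0.2013]
tool_rot: [-0.797, 3.037, 0.008]
contact_force: [-2.5, 8.5, 6.5]
finger_gap: 0.0071
```

Run:
```python
from plan import *
p,r=st(); print('cab',(p-C)@CX,(p-C)@CY)
print((r.T@(-CX)).round(3))
```

```text
t 9.2 tcp [0.5297 0.0668 0.2013] ytool yaw 119.41 tilt [0.0006 0.0052] F [-2.5  8.5  6.5] gap 0.0071 q [-0.01  0.3   1.95  0.01  0.89 -2.1 ]
cab -0.16254600712767986 -0.011420650730775826
[0.002 1.    0.004]
```

Emit:
apply_moves(
  increments=[
    {"dx":0,"dy":0.3,"dz":0,"turn":0,"jaw":-1},
    {"dx":0,"dy":0.6,"dz":0,"turn":0,"jaw":-1},
    {"dx":0,"dy":0.9,"dz":0,"turn":0,"jaw":-1},
    {"dx":0,"dy":1.1,"dz":0,"turn":0,"jaw":-1},
    {"dx":0,"dy":1.2,"dz":0,"turn":0,"jaw":-1},
    {"dx":0,"dy":1.2,"dz":0,"turn":0,"jaw":-1},
    {"dx":0,"dy":1.2,"dz":0,"turn":0,"jaw":-1},
    {"dx":0,"dy":1.2,"dz":0,"turn":0,"jaw":-1},
  ],
)

```text
time_s: 10.0
eef_pos: [0.4926, 0.1323, 0.2012]
tool_rot: [-0.8, 3.033, -0.003]
contact_force: [0.7, -2.5, 7.2]
finger_gap: 0.0065
```

Run:
```python
from plan import *
p,r=st(); print('cab',(p-C)@CX,(p-C)@CY)
```

```text
t 10.0 tcp [0.4926 0.1323 0.2012] ytool yaw 119.57 tilt [ 0.0048 -0.0009] F [ 0.7 -2.5  7.2] gap 0.0065 q [ 0.13  0.25  2.01 -0.    0.88 -1.96]
cab -0.23786528769255535 -0.011418922208987619
```

Emit:
apply_moves(
  increments=[
    {"dx":0,"dy":1.2,"dz":0,"turn":0,"jaw":-1},
    {"dx":0,"dy":1.2,"dz":0,"turn":0,"jaw":-1},
    {"dx":0,"dy":1.2,"dz":0,"turn":0,"jaw":-1},
    {"dx":0,"dy":1.0,"dz":0,"turn":0,"jaw":-1},
    {"dx":0,"dy":0.7,"dz":0,"turn":0,"jaw":-1},
    {"dx":0,"dy":0.4,"dz":0,"turn":0,"jaw":-1},
    {"dx":0,"dy":0.3,"dz":0,"turn":0,"jaw":-1},
    {"dx":0,"dy":0.2,"dz":0,"turn":0,"jaw":-1},
  ],
)

```text
time_s: 10.8
eef_pos: [0.462, 0.1864, 0.2012]
tool_rot: [-0.801, 3.033, -0.002]
contact_force: [-0.1, -2.7, 8.1]
finger_gap: 0.0067
```

Emit:
apply_moves(
  increments=[
    {"dx":0,"dy":0.2,"dz":0,"turn":0,"jaw":-1},
    {"dx":0,"dy":0.2,"dz":0,"turn":0,"jaw":-1},
    {"dx":0,"dy":0.2,"dz":0,"turn":0,"jaw":-1},
    {"dx":0,"dy":0,"dz":0,"turn":0,"jaw":-1},
    {"dx":0,"dy":0,"dz":0,"turn":0,"jaw":-1},
    {"dx":0,"dy":0,"dz":0,"turn":0,"jaw":-1},
    {"dx":0,"dy":0,"dz":0,"turn":0,"jaw":-1},
    {"dx":0,"dy":0,"dz":0,"turn":0,"jaw":-1},
  ],
)

```text
time_s: 11.6
eef_pos: [0.4598, 0.1903, 0.2012]
tool_rot: [-0.802, 3.032, -0.007]
contact_force: [2.5, -8.2, 7.3]
finger_gap: 0.007
```

Run:
```python
from plan import *
p,r=st(); print('cab',(p-C)@CX,(p-C)@CY); cap('scene','s6.png')
p=ld('scene')['p'][130:300,220:420,::-1]; cv2.imwrite('pics/s6z.png',cv2.resize(p,None,fx=3.5,fy=3.5))
```

```text
t 11.6 tcp [0.4598 0.1903 0.2012] ytool yaw 119.64 tilt [ 0.0061 -0.0031] F [ 2.5 -8.2  7.3] gap 0.007 q [ 0.25  0.23  2.04 -0.01  0.87 -1.83]
cab -0.3044949411141004 -0.011347113837011105
```

View pics/s6z.png

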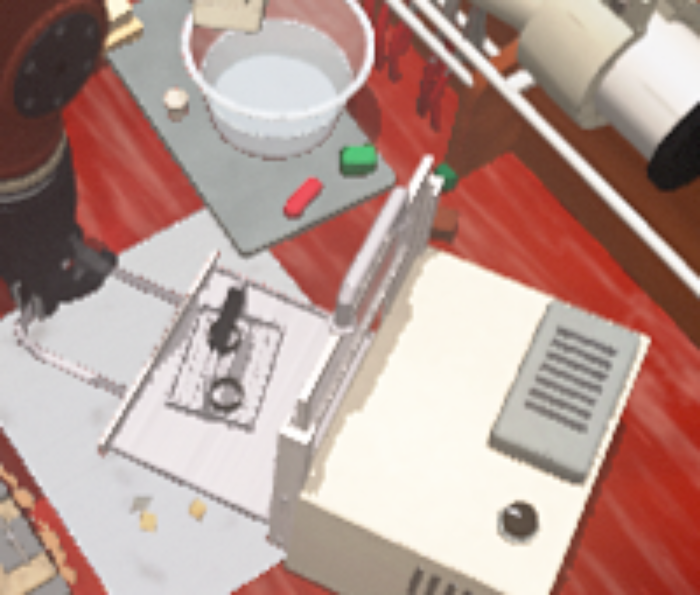

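Tray drawn 0.142 m and stopped (8 N against the stop). The carrier stands on it with both rings at (228,338) and (225,393) in the crop. Releasing the pull and rising.

Emit:
apply_moves(
  increments=[
    {"dx":0,"dy":-0.1,"dz":0,"turn":0,"jaw":-1},
    {"dx":0,"dy":0,"dz":0,"turn":0,"jaw":0},
    {"dx":0,"dy":0,"dz":0,"turn":0,"jaw":0.2},
    {"dx":0,"dy":0,"dz":0,"turn":0,"jaw":0.2},
    {"dx":0,"dy":0,"dz":0,"turn":0,"jaw":0.2},
    {"dx":0,"dy":0,"dz":-3,"turn":0,"jaw":0.2},
    {"dx":0,"dy":0,"dz":-4.5,"turn":0,"jaw":0.2},
    {"dx":0,"dy":0,"dz":-4.5,"turn":0,"jaw":0.2},
  ],
)

```text
time_s: 12.45
eef_pos: [0.4573, 0.1904, 0.319]
tool_rot: [0.801, -3.034, -0.0]
contact_force: [0.9, -0.6, 0.6]
finger_gap: 0.0512
```

Emit:
apply_moves(
  increments=[
    {"dx":0,"dy":0,"dz":-2,"turn":0,"jaw":0.2},
    {"dx":0,"dy":-3,"dz":0,"turn":0,"jaw":0.2},
    {"dx":0,"dy":-3,"dz":0,"turn":0,"jaw":0.2},
    {"dx":0,"dy":0,"dz":0,"turn":0,"jaw":0.2},
    {"dx":0,"dy":0,"dz":0,"turn":0,"jaw":0.2},
    {"dx":0,"dy":0,"dz":0,"turn":0,"jaw":0.2},
    {"dx":0,"dy":0,"dz":0,"turn":0,"jaw":0.2},
    {"dx":0,"dy":0,"dz":0,"turn":0,"jaw":0.2},
  ],
)

```text
time_s: 13.25
eef_pos: [0.4874, 0.1389, 0.3387]
tool_rot: [0.803, -3.037, -0.0]
contact_force: [-0.1, 0.4, 0.1]
finger_gap: 0.0511
```

Run:
```python
from plan import *
p,r=st(); print('cab',(p-C)@CX,(p-C)@CY); cap('wrist','w7.png'); L=ld('wrist')
for t in ['bail_grip','tray_pull','ring_0']:
    for q in manip.find_in(t,'wrist')[:2]: print(t,q,px(L,*q['at']))
```

```text
t 13.25 tcp [0.4874 0.1389 0.3387] ytool yaw 119.61 tilt [-0.0007  0.    ] F [-0.1  0.4  0.1] gap 0.0511 q [ 0.14  0.03  1.95  0.    1.16 -1.95]
cab -0.24614544412452066 -0.012716372994537792
bail_grip {'at': [180.9, 214.0], 'confidence': 0.72} [0.54986218 0.07877427 0.02268354]
tray_pull {'at': [151.7, 166.3], 'confidence': 0.74} [0.52568384 0.0409836  0.01949937]
tray_pull {'at': [194.7, 244.2], 'confidence': 0.25} [0.56596769 0.10050074 0.02858441]
ring_0 {'at': [176.9, 183.4], 'confidence': 0.55} [0.52375398 0.06610347 0.03252331]
```

View pics/w7.png

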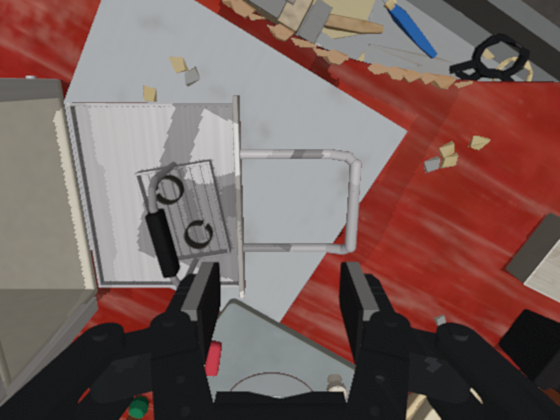

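The black bail grip runs from (155,212) to (171,275), with rings at (170,190) and (199,235). Measuring the grip by depth.

Run:
```python
from plan import *
L=ld('wrist');k=L['k']; d=L['d'];v,u=np.mgrid[:420,:560]
P=np.stack([(u-k[2])/k[0]*d,(v-k[3])/k[1]*d,d],-1)@L['A'].T+L['pos']
m=(P[...,2]>.082)&(P[...,2]<.105)&(u>140)&(u<185)&(v>195)&(v<290)&(L['p'].max(-1)<90)
q=P[m]; print(m.sum(),np.percentile(q[:,2],[5,50,95]))
r=cv2.minAreaRect(q[:,:2].astype(np.float32)); print(r)
c=q[:,:2].mean(0); w,V=np.linalg.eigh(np.cov((q[:,:2]-c).T)); a=V[:,1]; print(c,'axis deg',np.degrees(np.arctan2(a[1],a[0]))%180,'cab y deg',np.degrees(np.arctan2(CY[1],CY[0])))
c3=np.array([*r[0],0]); print('cab',(c3-C)@CX,(c3-C)@CY)
```

```text
1284 [0.08364677 0.09194619 0.09337816]
((0.5442467331886292, 0.08122671395540237), (0.05170099064707756, 0.010054814629256725), 40.01896667480469)
[0.54287811 0.0815589 ] axis deg 39.446831528263374 cab y deg 29.538782259558097
cab -0.1679450016792059 0.008330427854120716
```

Run:
```python
from plan import *
plan([(.5438,.0813,.3387)],4,yaw=129.8,step=.03)
```

```text
t 13.45 tcp [0.4877 0.1385 0.339 ] ytool yaw 119.58 tilt [-0.0001  0.    ] F [-1.2 -0.4  0.1] gap 0.0511 q [ 0.14  0.03  1.95  0.    1.16 -1.95]
(np.float64(-0.77), np.float64(-2.9), np.float64(0.01), np.float64(-8.5))
(np.float64(-0.33), np.float64(-2.98), np.float64(0.01), np.float64(-1.7))
(np.float64(-0.16), np.float64(-2.01), np.float64(0.01), np.float64(-0.0))
(np.float64(0.0), np.float64(0.0), np.float64(0.0), np.float64(-0.0))
end [0.5438 0.0813 0.3387] left turn -0.02 wps left 0
```

Emit:
apply_moves(
  increments=[
    {"dx":-0.77,"dy":-2.9,"dz":0,"turn":-5.1,"jaw":0.1},
    {"dx":-0.5,"dy":-2.95,"dz":0,"turn":-5.1,"jaw":0.1},
    {"dx":-0.16,"dy":-2.0,"dz":0,"turn":0,"jaw":0.1},
    {"dx":0,"dy":0,"dz":0,"turn":0,"jaw":0.1},
    {"dx":0,"dy":0,"dz":0,"turn":0,"jaw":0.1},
    {"dx":0,"dy":0,"dz":1.5,"turn":0,"jaw":0.1},
    {"dx":0,"dy":0,"dz":1.5,"turn":0,"jaw":0.1},
    {"dx":0,"dy":0,"dz":0,"turn":0,"jaw":0.1},
  ],
)

```text
time_s: 14.25
eef_pos: [0.5414, 0.0816, 0.305]
tool_rot: [1.066, -2.947, -0.004]
contact_force: [-0.5, -0.2, -0.9]
finger_gap: 0.0469
```

Run:
```python
from plan import *
p,r=st(); print('off tool cm',(r.T@(np.array([.5438,.0813,.239])-p)*100).round(2)); cap('scene','s8.png')
p=ld('scene')['p'][130:300,220:420,::-1]; cv2.imwrite('pics/s8z.png',cv2.resize(p,None,fx=3.5,fy=3.5)); cap('wrist','w8.png')
```

```text
t 14.25 tcp [0.5414 0.0816 0.305 ] ytool yaw 129.78 tilt [-0.0076 -0.    ] F [-0.5 -0.2 -0.9] gap 0.0469 q [ 0.02  0.16  1.88  0.    1.11 -2.24]
off tool cm [-0.2  -0.21  6.6 ]
```

View pics/s8z.png

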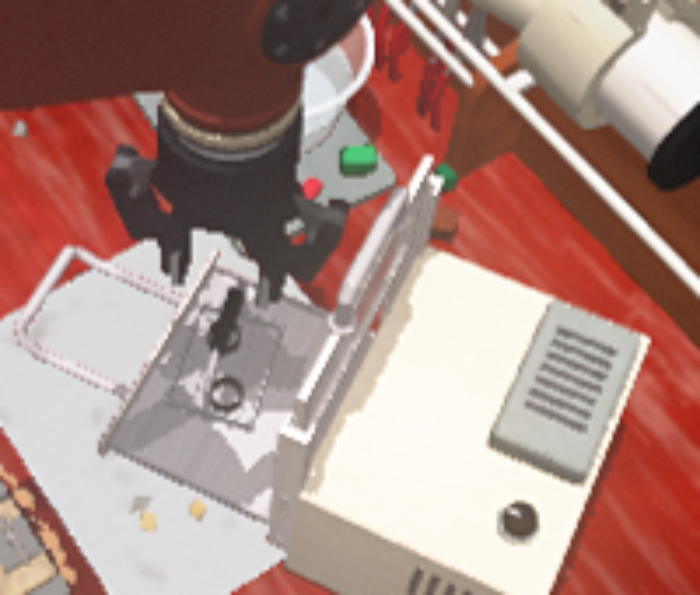

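View pics/w8.png

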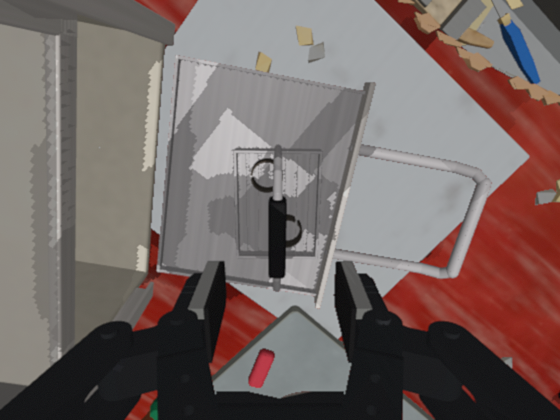

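The grip bar at column 277 (rows 198–277) is parallel to and centred between the jaws (215–345). Refining before descending.

Run:
```python
from plan import *
L=ld('wrist');k=L['k']; d=L['d'];v,u=np.mgrid[:420,:560]
P=np.stack([(u-k[2])/k[0]*d,(v-k[3])/k[1]*d,d],-1)@L['A'].T+L['pos']
m=(P[...,2]>.085)&(P[...,2]<.105)&(u>262)&(u<292)&(v>180)&(v<290)&(L['p'].max(-1)<80)
q=P[m]; r=cv2.minAreaRect(q[:,:2].astype(np.float32)); print(m.sum(),r,np.median(q[:,2]))
p,R_=st(); print('off tool cm',(R_.T@(np.array([*r[0],.239])-p)*100).round(2))
```

```text
1386 ((0.546424150466919, 0.08218449354171753), (0.048568855971097946, 0.00983360968530178), 39.32744598388672) 0.09233891225606655
t 14.35 tcp [0.5428 0.0815 0.3075] ytool yaw 129.78 tilt [-0.0031  0.    ] F [-0.4 -0.5 -0.5] gap 0.047 q [ 0.02  0.16  1.87  0.    1.11 -2.24]
off tool cm [-0.34 -0.19  6.85]
```

Emit:
apply_moves(
  increments=[
    {"dx":-0.2,"dy":-0.1,"dz":1.5,"turn":0,"jaw":0.1},
    {"dx":0,"dy":0,"dz":2,"turn":0,"jaw":0.1},
    {"dx":0,"dy":0,"dz":2,"turn":0,"jaw":0.1},
    {"dx":0,"dy":0,"dz":1.4,"turn":0,"jaw":0.1},
    {"dx":0,"dy":0,"dz":0,"turn":0,"jaw":0.1},
    {"dx":0,"dy":0,"dz":0,"turn":0,"jaw":0.1},
    {"dx":0,"dy":0,"dz":0,"turn":0,"jaw":0.1},
    {"dx":0,"dy":0,"dz":0,"turn":0,"jaw":0.1},
  ],
  force=50,
)

```text
time_s: 15.15
eef_pos: [0.5466, 0.0816, 0.2413]
tool_rot: [-1.067, 2.952, -0.001]
contact_force: [0.1, 0.2, -0.3]
finger_gap: 0.0471
```

Run:
```python
from plan import *
p,r=st(); print('off tool cm',(r.T@(np.array([.5455,.0818,.239])-p)*100).round(2)); cap('wrist','w9.png')
```

```text
t 15.15 tcp [0.5466 0.0816 0.2413] ytool yaw 129.75 tilt [0.0025 0.    ] F [ 0.1  0.2 -0.3] gap 0.0471 q [ 0.02  0.26  1.9  -0.    0.98 -2.24]
off tool cm [0.07 0.09 0.23]
```

View pics/w9.png

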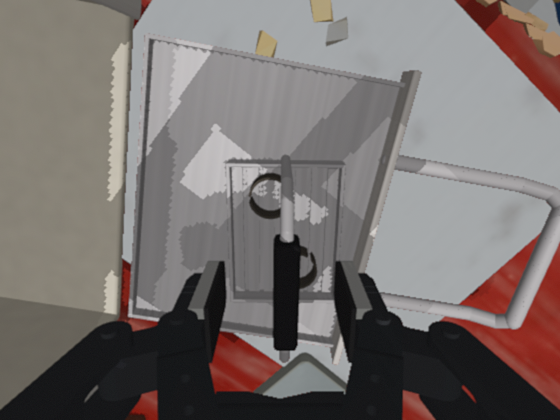

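Bar is at column 286 against a jaw centre of about 280, so a 1 mm correction, then close.

Emit:
apply_moves(
  increments=[
    {"dx":0,"dy":0.1,"dz":0.2,"turn":0,"jaw":0.1},
    {"dx":0,"dy":0,"dz":0,"turn":0,"jaw":-0.2},
    {"dx":0,"dy":0,"dz":0,"turn":0,"jaw":-0.4},
    {"dx":0,"dy":0,"dz":0,"turn":0,"jaw":-0.6},
    {"dx":0,"dy":0,"dz":0,"turn":0,"jaw":-1},
    {"dx":0,"dy":0,"dz":0,"turn":0,"jaw":-1},
    {"dx":0,"dy":0,"dz":0,"turn":0,"jaw":-1},
    {"dx":0,"dy":0,"dz":0,"turn":0,"jaw":-1},
  ],
  force=60,
)

```text
time_s: 16.0
eef_pos: [0.5452, 0.0824, 0.2381]
tool_rot: [1.068, -2.954, -0.0]
contact_force: [-1.2, -0.4, 0.4]
finger_gap: 0.0094
```

Emit:
apply_moves(
  increments=[
    {"dx":0,"dy":0,"dz":0,"turn":0,"jaw":-1},
    {"dx":0,"dy":0,"dz":0,"turn":0,"jaw":-1},
    {"dx":0,"dy":0,"dz":-0.2,"turn":0,"jaw":-1},
    {"dx":0,"dy":0,"dz":-0.4,"turn":0,"jaw":-1},
    {"dx":0,"dy":0,"dz":-0.6,"turn":0,"jaw":-1},
    {"dx":0,"dy":0,"dz":-0.8,"turn":0,"jaw":-1},
    {"dx":0,"dy":0,"dz":-0.6,"turn":0,"jaw":-1},
    {"dx":0,"dy":0,"dz":-0.2,"turn":0,"jaw":-1},
  ],
)

```text
time_s: 16.8
eef_pos: [0.5458, 0.0823, 0.2675]
tool_rot: [-1.067, 2.952, -0.001]
contact_force: [0.3, 0.1, -2.7]
finger_gap: 0.0091
```

Run:
```python
from plan import *
p,r=st(); cap('wrist','w10.png'); cap('scene','s10.png')
p=ld('scene')['p'][130:300,220:420,::-1]; cv2.imwrite('pics/s10z.png',cv2.resize(p,None,fx=3.5,fy=3.5))
```

```text
t 16.8 tcp [0.5458 0.0823 0.2675] ytool yaw 129.75 tilt [0.0025 0.    ] F [ 0.3  0.1 -2.7] gap 0.0091 q [ 0.02  0.22  1.89 -0.    1.03 -2.24]
```

View pics/w10.png

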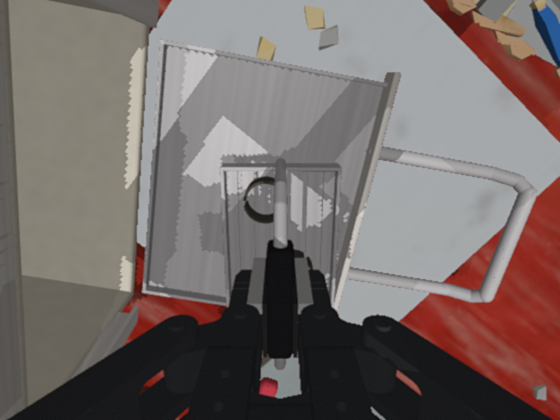

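View pics/s10z.png

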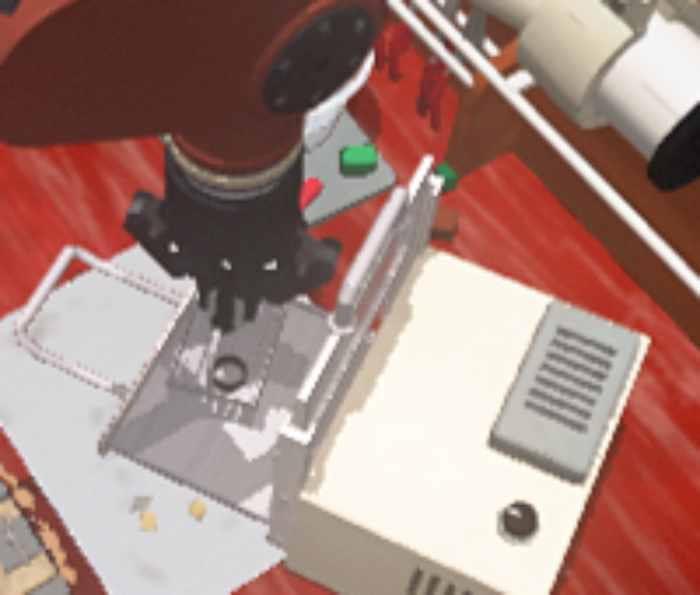

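Carrier is off the tray and hanging from the grip (about 2.7 N), with the visible ring at (262,200) in place. Lifting on, smoothly.

Emit:
apply_moves(
  increments=[
    {"dx":0,"dy":0,"dz":-0.4,"turn":0,"jaw":-1},
    {"dx":0,"dy":0,"dz":-0.8,"turn":0,"jaw":-1},
    {"dx":0,"dy":0,"dz":-1.1,"turn":0,"jaw":-1},
    {"dx":0,"dy":0,"dz":-1.2,"turn":0,"jaw":-1},
    {"dx":0,"dy":0,"dz":-1.2,"turn":0,"jaw":-1},
    {"dx":0,"dy":0,"dz":-1.2,"turn":0,"jaw":-1},
    {"dx":0,"dy":0,"dz":-1.2,"turn":0,"jaw":-1},
    {"dx":0,"dy":0,"dz":-1.1,"turn":0,"jaw":-1},
  ],
)

```text
time_s: 17.7
eef_pos: [0.5453, 0.0823, 0.3494]
tool_rot: [-1.068, 2.954, -0.0]
contact_force: [0.3, 0.1, -3.2]
finger_gap: 0.0091
```

Emit:
apply_moves(
  increments=[
    {"dx":0,"dy":0,"dz":-1.0,"turn":0,"jaw":-1},
    {"dx":0,"dy":0,"dz":-0.9,"turn":0,"jaw":-1},
    {"dx":0,"dy":0,"dz":-0.6,"turn":0,"jaw":-1},
    {"dx":0,"dy":0,"dz":-0.3,"turn":0,"jaw":-1},
    {"dx":0,"dy":0,"dz":0,"turn":0,"jaw":-1},
    {"dx":0,"dy":0,"dz":0,"turn":0,"jaw":-1},
    {"dx":0,"dy":0,"dz":0,"turn":0,"jaw":-1},
    {"dx":0,"dy":0,"dz":0,"turn":0,"jaw":-1},
  ],
)

```text
time_s: 18.5
eef_pos: [0.5451, 0.0823, 0.3754]
tool_rot: [1.068, -2.953, -0.001]
contact_force: [-0.2, 0.1, -2.0]
finger_gap: 0.0089
```

Run:
```python
from plan import *
p,r=st(); cap('wrist','w11.png'); cap('scene','s11.png'); cap('top','t11.png')
p=ld('scene')['p'][80:380,160:440,::-1]; cv2.imwrite('pics/s11z.png',cv2.resize(p,None,fx=2,fy=2)); st()
L=ld('wrist');print(px(L,225,165),px(L,335,165))
```

```text
t 18.5 tcp [0.5451 0.0823 0.3754] ytool yaw 129.75 tilt [-0.0012 -0.0001] F [-0.2  0.1 -2. ] gap 0.0089 q [ 0.02  0.09  1.82 -0.    1.24 -2.24]
t 18.65 tcp [0.5452 0.0823 0.3757] ytool yaw 129.75 tilt [-0.0006 -0.    ] F [-0.7  0.2 -1.9] gap 0.009 q [ 0.02  0.09  1.82 -0.    1.24 -2.24]
[0.53246833 0.03460559 0.16547592] [0.49732848 0.07684499 0.16584159]
```

View pics/w11.png

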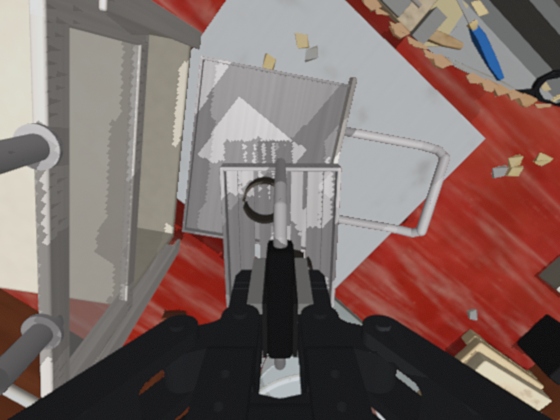

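View pics/s11z.png

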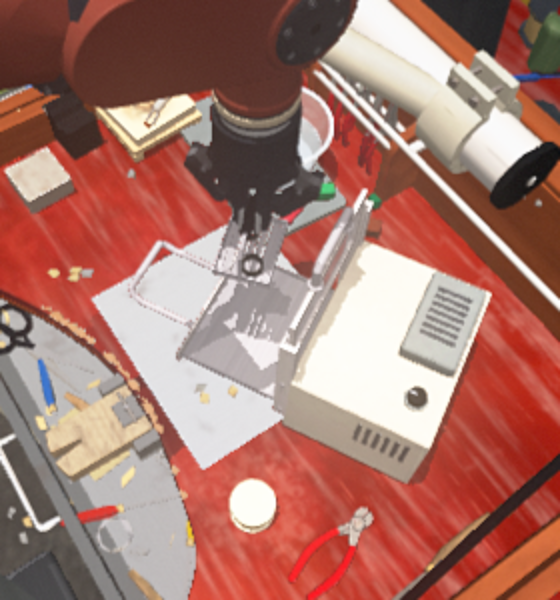

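The rim reads 0.1655 m at both near corners, so the underside is about 0.152 m. I'll check the second ring, pitch, sash and tray by zooming in.

Run:
```python
from plan import *
L=ld('scene'); p=L['p'][170:225,255:325,::-1]; cv2.imwrite('pics/z12.png',cv2.resize(p,None,fx=9,fy=9,interpolation=cv2.INTER_CUBIC))
k=L['k']; d=L['d'];v,u=np.mgrid[:420,:560]
P=np.stack([(u-k[2])/k[0]*d,(v-k[3])/k[1]*d,d],-1)@L['A'].T+L['pos']
f=(P-C)@np.stack([CX,CY,[0,0,1]]).T
m=(abs(f[...,0]+.08)<.012)&(abs(f[...,1])<.06)&(f[...,2]>.24)&(f[...,2]<.28);print('sash handle top',m.sum(),np.percentile(f[m][:,2],[50,95]))
W=ld('wrist');k=W['k'];d=W['d']
P=np.stack([(u-k[2])/k[0]*d,(v-k[3])/k[1]*d,d],-1)@W['A'].T+W['pos'];f=(P-C)@np.stack([CX,CY,[0,0,1]]).T
m=(f[...,2]>.028)&(f[...,2]<.05)&(u>415)&(u<450)&(v>155)&(v<232);print('pull x',m.sum(),np.percentile(f[m][:,0],[5,50,95]))
for t in ['ring_0','ring_1']:
  print(t,manip.find_in(t,'scene')[:3])
# slat floor plane fit inside carrier
m=(u>228)&(u<330)&(v>170)&(v<300)&(P[...,2]>.14)&(P[...,2]<.175)
q=P[m];A=np.c_[q[:,:2],np.ones(len(q))];s=(q[:,2]<.160);print('floor plane',s.sum(),np.linalg.lstsq(A[s],q[s,2],rcond=None)[0])
```

```text
sash handle top 209 [0.26098326 0.26330512]
pull x 869 [-0.30463541 -0.30006187 -0.29745358]
ring_0 [{'at': [322.1, 211.8], 'confidence': 0.64}, {'at': [284.5, 213.7], 'confidence': 0.44}, {'at': [334.9, 247.8], 'confidence': 0.44}]
ring_1 [{'at': [322.1, 211.8], 'confidence': 0.64}, {'at': [284.5, 213.7], 'confidence': 0.44}, {'at': [334.9, 247.8], 'confidence': 0.44}]
floor plane 1290 [-0.00171447 -0.00022164  0.16010302]
```

View pics/z12.png

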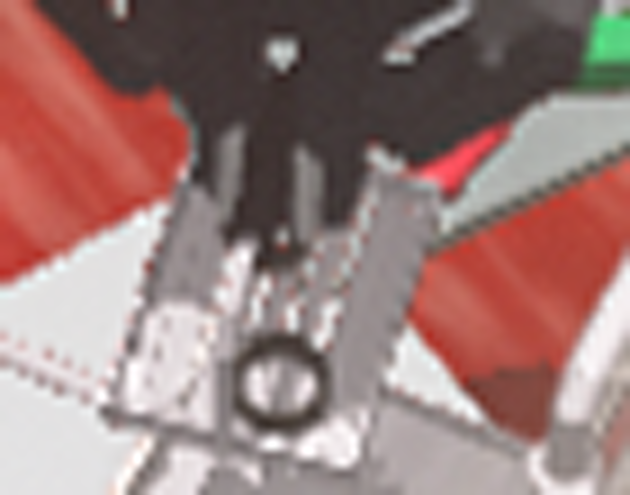

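View pics/t11.png

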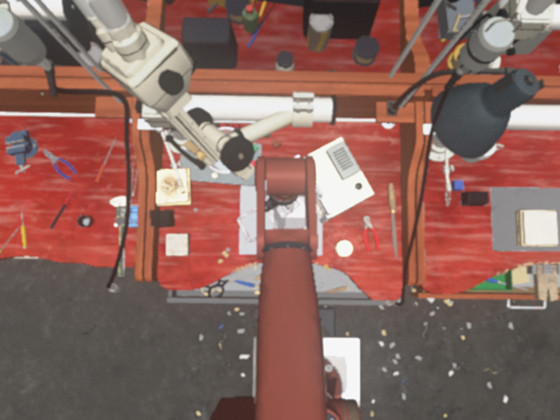

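Run:
```python
from plan import *
st(); print(manip.finish_job())
```

```text
t 18.75 tcp [0.5452 0.0823 0.3759] ytool yaw 129.75 tilt [-0.0002  0.    ] F [-0.2 -0.6 -1.6] gap 0.0088 q [ 0.02  0.09  1.82  0.    1.24 -2.24]
the job is handed in; nothing more can be done
None
```

The job is handed in at 18.75 s. I raised the sash to its stop, drew the tray fully out, and lifted the carrier straight up by its bail. I am still holding it level and still above the tray for you to take.

Last checks:
- **Sash:** the top of the handle bar is at about 0.262 m, which matches fully up.
- **Tray:** it is drawn out 0.140 m, as measured at the pull.
- **Carrier:** the underside is at about 0.152 m, which is 13 cm above the tray floor and 12.5 cm above its lips. The carrier floor measured level to 2 mrad, and the jaws show 9 mm of opening on the 10 mm grip.
- **Rings:** one ring is plainly visible in the carrier. The other is mostly hidden under the fingertips: only a dark edge that is probably it shows in the picture. I saw both rings in place just before gripping, and none appears on the tray, but I could not confirm the second one from the last pictures.
- **Spool, pliers and steel block:** by eye they look undisturbed in the last pictures. I did not measure their positions.

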